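# Hang the bottle caddy on the slotted bench stand

## Robot

A 6-joint arm with a two-finger parallel gripper is mounted at the origin on the work surface. World frame = base frame: x ahead of the robot, y to its left, z up, the work surface at z = 0. Lengths are in m, angles in rad, forces in N, time in s.
With the tool pointing down it reaches from about 0.4 to 0.825 m from the base axis. Payload 7 kg.
Tool frame: the origin (TCP) lies at the centre of the arm's flange, where the gripper is bolted on; the fingertips stand 178 mm ahead of it and the grasp point (between the pads) lies arm.tcp_to_grasp ahead of it (arm.tcp_to_grasp is the distance from the TCP to the grasp point, in m); z points along the fingers, y is the direction in which the jaws open and shut (so a half turn about z gives the same grasp; the last joint's range is limited). The gripper opens to 88 mm and grips with 3 to 60 N. Pads are 19 mm wide; open, the fingers measure 130 mm over their backs; the gripper's body (78 mm by 193 mm) begins 47 mm behind the grasp point.
Start: joints at [1.474, 0.359, 0.012, 0, -1.224, -0.288], TCP at [0.253, 0.626, 0.405] pointing down, gripper open.
Joint ranges: [-3.07, 3.07], [-1.43, 2.12], [-1.02, 1.25], [-3.03, 1.67], [-3.05, -0], [-3.03, 3.03]. Speed limits (rad/s): [2.39, 2.39, 3.01, 3.14, 3.14, 3.14].

## Interface

Orientations are given as [roll, pitch, yaw] about the fixed x, y, z axes, in that order (R = Rz(yaw) Ry(pitch) Rx(roll)).
In Python, from station import arm gives the robot as it stands.
- The arm moves only by the tool move_arm, never from a script. Its argument "deltas" is a list of rows, each a list of 6 numbers: the shift along the world's x, y, z in mm, then the turn, a rotation vector about the world's x, y, z in degrees. In form: [[tx, ty, tz, ax, ay, az], ...]. A call has exactly 5 rows; each row shifts and turns the commanded pose from where the row before left it; what a row does not reach is not made up. A row lasts 1/12 s, in which the tool goes at most 41.7 mm and 7.16 degrees, less where a joint would pass 70% of its speed; a pose out of reach is approached as far as the arm can. A call with a gripper value outside its range is refused whole. "claw" is the closure in counts, from 0 (fully open) to 255 (shut), set as the call begins (left out, the last holds). The fingers move at their own pace and stop on an object; "squeeze" is the grip in N (left out, the last holds). Time passes only in rows, so rows that do not move let the fingers close, or fill a call up. It gives the time, the measured TCP pose, the force and the opening at its end, in the units of the state.
- arm.get_state(): the state, without advancing time (a new reading comes with each control period).
- arm.grab_frame(name): name is "scene" or "top" or "wrist"; returns the picture (420x560x3 uint8, red, green, blue); there is no depth.
- arm.calibration(name): a dict with "intrinsics" (3x3 intrinsics, pixels), "T" (4x4, takes a point from camera to world coordinates); the wrist camera has in their place "mount" (4x4, takes a point from camera to tool coordinates, whose origin is the TCP and whose axes are the flange's). Camera axes: x right, y up, looking along -z (the intrinsics and any distortion apply to the point x, -y, -z); pixel columns grow to the right and rows downward; lengths in m; the calibration is good to about 2 mm. A picture is of the moment at which its call begins: read the wrist's pose just before it. calibration takes no time and is no camera call.
- arm.job_done(): hands the job in, once; it reports no verdict.
Trained networks look in the newest picture that a camera, given by its name, has taken for a name from the list of things; names that differ only in an ending like _2 or _b are one class to them, and where a whole thing is asked for, a point or a joint stands for the part that bears it (a point fixed in the world has none). Each returns a list of dicts, best first, with "score" (0 to 1); they miss things now and then, are a little off and sometimes report something else, mostly with a low value. They report only what shows in the picture. A call takes as long as a camera call. They do not tell look-alikes from the thing itself.
- arm.spot_in(thing, camera): "xy" ([column, row] in pixels, amid what is visible of it).
- arm.masks_of(thing, camera): "pixels" (420x560 bool, what is visible of it) and "xy" ([column, row] in pixels, amid what is visible of it).
- arm.spot_point(thing, camera): "xy" ([column, row] in pixels: a listed point, or the origin of a listed thing).
The state is a dict: "t": time; "q": joint angles; "qd": joint speeds; "joint_efforts": joint torques, N m; "eef_pos": TCP position; "ee_rot": TCP orientation; "force": force on the tool from outside, world axes, zero at the start; "moment": the same for the moment, N m; "width": finger opening in m.
Only numpy, scipy, OpenCV 4.12 (cv2) and the standard library are available. Lean on these libraries where they do the work, as an engineer would, in place of code of your own. Each camera call takes 0.05 s, during which the arm holds its last target. There are 200 camera calls.

## Task

Hang the loose steel bottle caddy on the bench stand: put its two claws through the upper pair of slots in the uprights, then press it down gently until it is fully home and the spring catch snaps out over it. Let go, leaving it hanging level, and do not push hard, strike the stand or disturb the bottle, jar and beaker.

Things in the scene. Friction and masses are not known exactly. Their poses are not given: they have to be found in the camera images.
- grip (a point): Grip point of the loose caddy, 78 mm above its underside, in its upright grey handle: 12 mm thick (y), 36 mm long (x), its top 19 mm above this point and clear of the rest down to 12 mm below it. Caddy: open steel tray 80 x 108 x 20 mm, 0.36 to 0.54 kg, with a 66 mm high back plate on its +x side that carries two claws. x points from handle to claws, z up.
- claws (a point): On the caddy, 22 mm in +x and 28 mm below point grip, same axes: rear face of the back plate, level with the underside of the claws' necks. Claws at y = -40 and +40 mm, 6 mm wide: a neck 8 mm high reaching 12 mm out in +x, its tooth (x 6 to 12 mm) hanging 14 mm lower. Midway, 22 to 28 mm below this point, a striker 14 mm wide reaches 7 mm out.
- seat (a point): Nominal seat on the stand: front face of the uprights, midway between them, level with the lower edge of the upper slots, 115 mm above the bench. x points into the slots, z up. To enter, point claws must be 14 to 24 mm above the real lower edge; claws that miss the slots stop 12 mm short, against the web. Home: necks down on that edge, point claws 0 to 2 mm short in x.
- catch (a joint): Spring catch midway between the uprights, below the upper slots. 0 = fully out, positive (m) = pushed back, at most 9 mm. From about 14 mm above home the caddy's striker pushes the catch's sloping nose back; in the last 3 mm the nose snaps out over the striker. This takes roughly 8 to 15 N of push down at the handle, more than the caddy's weight; over 35 N is too hard.
- stand: Fixed stand, origin on the bench straight below point seat, same axes. Foot 170 x 180 x 12 mm. Two uprights 48 mm wide, 165 mm high, with an upper and a lower slot each (9 mm wide, 32 mm high, web 4 mm thick), centred 80 mm apart. Bolted on with play: the real slots lie up to 10 mm to either side (y) and 3 mm above or below the nominal; find them by feel or sight.
- reagent: Amber reagent bottle, 60 mm across, 110 mm high, origin under its centre. Leave alone.
- jar: White jar, 56 mm across, 70 mm high, origin under its centre. Leave alone.
- beaker: Glass beaker, 70 mm across, 80 mm high, origin under its centre. Leave alone.
There are look-alikes about, which are no part of the job. Leave any green look-alike of the part that bears grip alone.

How it is judged:
By the outcome, as a careful person would: the job done as asked, in the order asked, and still so for the second after the job is handed in, with the robot touching nothing.
It also fails if it takes over 61 s, if anything falls off the work surface, if the arm or the gripper's body presses on something with over 40 N, if the wrist force passes 120 N, or if a joint passes its speed limit or range.

## Working session

There is one attempt and no reset: what is moved stays moved. The work goes in short steps, Python scripts to look and compute and a tool call to move; the robot and the scene stay as the last step left them, time stands still between calls to the robot, and variables do not carry over. Pictures are saved under pics/ and viewed, about 8 in all and at most 12, crops included, and the job is handed in when it is done.

Besides the shell and the picture viewer there is one more tool, called after "Emit:" in YAML: its name, and indented under it one key for each argument. move_arm: Moves the arm, as the interface text tells. Its arguments: {"type":"object","properties":{"deltas":{"type":"array","items":{"type":"array","items":{"type":"number"}}},"claw":{"type":"number"},"squeeze":{"type":"number"}},"required":["deltas"]}

```bash
ls; mkdir -p pics; cat > h.py <<'E'
import numpy as np, cv2
from station import arm
from scipy.spatial.transform import Rotation as R
def save(im,n): cv2.imwrite(f'pics/{n}.png',im[:,:,::-1])
def camT(name):
    c=arm.calibration(name)
    if name!='wrist': return np.array(c['intrinsics']),np.array(c['T'])
    s=arm.get_state(); T=np.eye(4); T[:3,:3]=R.from_euler('xyz',s['ee_rot']).as_matrix(); T[:3,3]=s['eef_pos']
    return np.array(c['intrinsics']),T@np.array(c['mount'])
def ray(K,T,uv):
    p=np.linalg.inv(K)@[uv[0],uv[1],1]; d=T[:3,:3]@[p[0],-p[1],-p[2]]
    return T[:3,3],d
def atz(K,T,uv,z):
    o,d=ray(K,T,uv); return o+d*(z-o[2])/d[2]
def proj(K,T,P):
    p=np.linalg.inv(T)@np.append(P,1); q=K@[p[0],-p[1],-p[2]]; return q[:2]/q[2]
def tri(rays):
    A=np.zeros((3,3));b=np.zeros(3)
    for o,d in rays:
        d=d/np.linalg.norm(d);M=np.eye(3)-np.outer(d,d);A+=M;b+=M@o
    return np.linalg.solve(A,b)
E
python3 - <<'E'
from h import *
print(arm.get_state(), arm.tcp_to_grasp, arm.calibration('scene').keys())
ims=[]
for c in ('scene','top'):
    im=arm.grab_frame(c); save(im,c+'0'); K,T=camT(c); print(c,T.round(3).tolist(),K[0,0])
    for t in ('grip','claws','seat','catch','stand','reagent','jar','beaker'):
        for r in arm.spot_point(t,c)[:3]: print(t,np.round(r['xy'],1),round(r['score'],2), atz(K,T,r['xy'],{'grip':.078,'claws':.05,'seat':.115}.get(t,0)).round(3))
E
```

```text
pics
{'t': 0.0, 'q': array([ 1.47406786e+00,  3.59394353e-01,  1.10540284e-02, -3.68163533e-04,
       -1.22411360e+00, -2.88078574e-01]), 'qd': array([-0.00038207, -0.00062505,  0.00110224, -0.00078578, -0.00047548,
       -0.00043984]), 'joint_efforts': array([ 9.25763197e-04, -5.82718277e+01,  2.93066847e+01,  6.99723423e+00,
        7.01499768e-03, -1.58854350e-04]), 'eef_pos': array([0.25331912, 0.62544675, 0.40371227]), 'ee_rot': array([ 3.13990503e+00, -1.39155013e-04, -3.84932305e-01]), 'force': array([-0.36734013,  0.1102942 , -0.18518159]), 'moment': array([ 0.02439127,  0.03860784, -0.00359489]), 'width': 0.08773855606109464} 0.1593 dict_keys(['intrinsics', 'T'])
scene [[-0.534, -0.605, 0.591, 1.129], [0.846, -0.371, 0.384, 0.306], [-0.013, 0.705, 0.71, 0.801], [0.0, 0.0, 0.0, 1.0]] 480.1861220642901
grip [242.8 212.6] 0.94 [ 0.571 -0.142  0.078]
grip [285.8 183.6] 0.89 [ 0.445 -0.113  0.078]
claws [248.7 215.2] 0.92 [ 0.549 -0.144  0.05 ]
claws [281.3 203.3] 0.6 [ 0.48  -0.103  0.05 ]
seat [416.3 231.5] 0.65 [0.467 0.194 0.115]Traceback (most recent call last):
  File "<stdin>", line 7, in <module>
ValueError: it knows: beaker, claws, grip, jar, reagent, seat, stand
```

```bash
python3 - <<'E'
from h import *
for c in ('scene','top'):
    im=arm.grab_frame(c); save(im,c+'0'); K,T=camT(c); print(c,T.round(3).tolist(),K[0,0])
    for t in ('grip','claws','seat','stand','reagent','jar','beaker'):
        for r in arm.spot_point(t,c)[:3]: print(t,np.round(r['xy'],1),round(r['score'],2), atz(K,T,r['xy'],{'grip':.078,'claws':.05,'seat':.115}.get(t,0)).round(3))
a=cv2.imread('pics/scene0.png');b=cv2.imread('pics/top0.png')
cv2.imwrite('pics/both.png',cv2.resize(np.vstack([a,b]),None,fx=.7,fy=.7,interpolation=cv2.INTER_AREA))
E
```

```text
scene [[-0.534, -0.605, 0.591, 1.129], [0.846, -0.371, 0.384, 0.306], [-0.013, 0.705, 0.71, 0.801], [0.0, 0.0, 0.0, 1.0]] 480.1861220642901
grip [287.7 185.3] 0.94 [ 0.448 -0.106  0.078]
grip [242.6 210.8] 0.76 [ 0.567 -0.146  0.078]
grip [210.6 170.6] 0.63 [ 0.498 -0.285  0.078]
claws [249.3 213.7] 0.92 [ 0.544 -0.146  0.05 ]
claws [282.6 198.3] 0.6 [ 0.465 -0.109  0.05 ]
claws [210.  168.6] 0.26 [ 0.468 -0.313  0.05 ]
stand [405.7 268.7] 0.92 [0.467 0.194 0.   ]
reagent [242.2 295. ] 0.94 [ 0.701 -0.059  0.   ]
reagent [404.  271.9] 0.22 [0.477 0.194 0.   ]
jar [212.9 171.2] 0.66 [ 0.429 -0.342  0.   ]
beaker [184.4 251.2] 0.56 [ 0.673 -0.231  0.   ]
top [[0.028, 0.999, -0.045, 0.488], [-1.0, 0.028, 0.012, -0.06], [0.013, 0.045, 0.999, 1.278], [0.0, 0.0, 0.0, 1.0]] 516.2360575614357
grip [316.8 203.2] 0.77 [ 0.567 -0.146  0.078]
grip [296.1 251.4] 0.6 [ 0.453 -0.101  0.078]
claws [296.4 243.2] 0.9 [ 0.472 -0.102  0.05 ]
claws [316.3 213.1] 0.66 [ 0.545 -0.148  0.05 ]
seat [166.8 242.1] 0.55 [0.467 0.191 0.115]
stand [172.7 242.4] 0.8 [0.465 0.201 0.   ]
reagent [284.7 149.7] 0.88 [ 0.703 -0.068  0.   ]
jar [391.7 262.2] 0.76 [ 0.431 -0.341  0.   ]
jar [352.2 160.6] 0.4 [ 0.681 -0.237  0.   ]
beaker [352.1 165.7] 0.92 [ 0.668 -0.237  0.   ]
```

View pics/both.png

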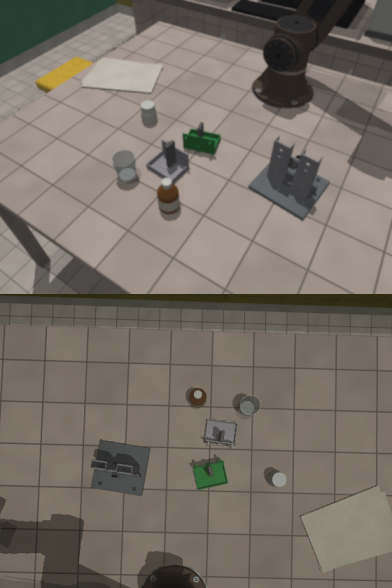

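The picture shows two caddies. The grey steel one is at scene (243,211) and top (317,203), and the green look-alike is at scene (287,185) and top (296,251). The grey one fits the description. I'll confirm it in an enlarged crop along with the stand.

```bash
python3 - <<'E'
from h import *
a=cv2.imread('pics/scene0.png');b=cv2.imread('pics/top0.png')
z=lambda i,x,y:cv2.resize(i[y:y+95,x:x+130],(400,292),interpolation=cv2.INTER_CUBIC)
cv2.imwrite('pics/z.png',np.vstack([np.hstack([z(a,190,170),z(a,350,190)]),np.hstack([z(b,260,165),z(b,110,195)])]))
E
```

```text
(no output)
```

View pics/z.png

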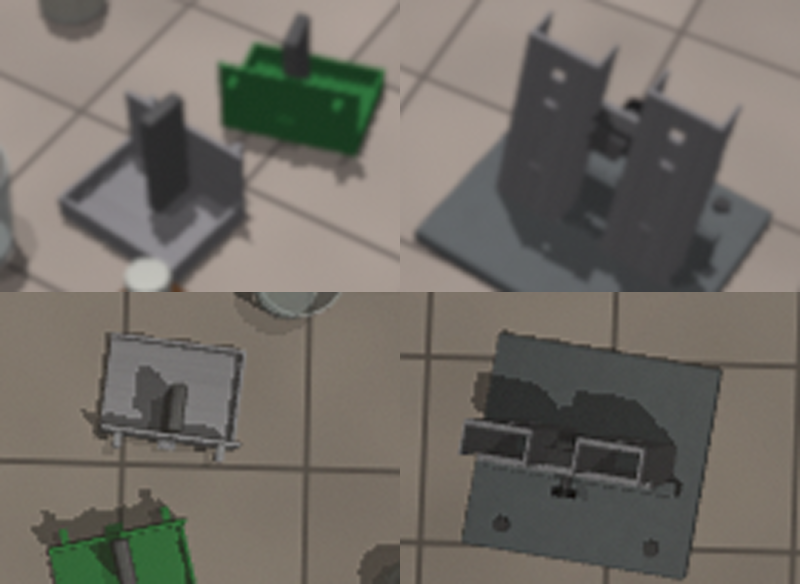

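The crop confirms it. The grey caddy at scene (243,211) has its back plate and claws toward the robot (world -x), yaw about 173°. The stand's slotted faces look toward +x, with stand yaw about 170°. I'll start moving and look at the slots from close by with the wrist camera tilted.

```bash
python3 - <<'E'
from h import *
c=arm.calibration('wrist'); print(c)
# candidate viewpoint: tool tilt
seat=np.array([.467,.192,.115]); M=np.array(c['mount']);K=np.array(c['intrinsics'])
# caddy mask geometry from top: plate orientation
for cam in ('top',):
    arm.grab_frame(cam)
    for t in ('grip','stand'):
        for r in arm.masks_of(t,cam)[:2]:
            m=r['pixels'].astype(np.uint8); rect=cv2.minAreaRect(cv2.findNonZero(m)); print(t,r['score'],rect)
for tilt in (0,20,30,40):
  for yaw in (-10,170):
    # tool pointing down w/ yaw then tilted so that tool z leans to -x
    Rt=R.from_euler('y',tilt,degrees=True)*R.from_euler('xyz',[180,0,yaw],degrees=True)
    for p in ([.62,.165,.35],[.67,.16,.33]):
        T=np.eye(4);T[:3,:3]=Rt.as_matrix();T[:3,3]=p
        T=T@M; print(tilt,yaw,p,'cam',T[:3,3].round(3),'seat px',proj(K,T,seat).round(), 'look',(-T[:3,2]).round(2))
E
```

```text
{'intrinsics': array([[342.8203969 ,   0.        , 278.92557777],
       [  0.        , 342.8203969 , 204.80404815],
       [  0.        ,   0.        ,   1.        ]]), 'mount': array([[-1.14027881e-04,  9.58359040e-01,  2.85565993e-01,
         7.74037843e-02],
       [ 9.99999937e-01,  2.05193607e-04, -2.89324625e-04,
         6.74743602e-05],
       [-3.35873186e-04,  2.85565942e-01, -9.58359004e-01,
         2.04475198e-02],
       [ 0.00000000e+00,  0.00000000e+00,  0.00000000e+00,
         1.00000000e+00]])}
grip 0.75 ((315.2252502441406, 198.5853271484375), (45.10072326660156, 37.09709548950195), 6.709836959838867)
grip 0.66 ((299.8000183105469, 257.5999755859375), (36.44432067871094, 45.55540084838867), 77.47119140625)
stand 0.81 ((168.81878662109375, 247.52687072753906), (80.34674835205078, 70.96234130859375), 10.007980346679688)
stand 0.37 ((356.5, 158.5), (29.0, 29.0), 90.0)
0 -10 [0.62, 0.165, 0.35] cam [0.696 0.151 0.33 ] seat px [279. 409.] look [-0.28  0.05 -0.96]
0 -10 [0.67, 0.16, 0.33] cam [0.746 0.146 0.31 ] seat px [284. 481.] look [-0.28  0.05 -0.96]
0 170 [0.62
[... 625 characters left out ...]
. 228.] look [-0.72  0.05 -0.69]
30 -10 [0.67, 0.16, 0.33] cam [0.726 0.146 0.274] seat px [256. 282.] look [-0.72  0.05 -0.69]
30 170 [0.62, 0.165, 0.35] cam [0.544 0.179 0.37 ] seat px [310. 181.] look [-0.24 -0.05 -0.97]
30 170 [0.67, 0.16, 0.33] cam [0.594 0.174 0.35 ] seat px [305. 109.] look [-0.24 -0.05 -0.97]
40 -10 [0.62, 0.165, 0.35] cam [0.665 0.151 0.285] seat px [236. 169.] look [-0.83  0.05 -0.55]
40 -10 [0.67, 0.16, 0.33] cam [0.715 0.146 0.265] seat px [245. 225.] look [-0.83  0.05 -0.55]
40 170 [0.62, 0.165, 0.35] cam [0.548 0.179 0.383] seat px [319. 239.] look [-0.4  -0.05 -0.91]
40 170 [0.67, 0.16, 0.33] cam [0.598 0.174 0.363] seat px [314. 173.] look [-0.4  -0.05 -0.91]
```

Emit:
move_arm:
  deltas:
    - [40, -10, 0, 0, 0, 0]
    - [35, -20, 0, 0, 0, 0]
    - [30, -25, 0, 0, 0, 0]
    - [30, -25, 0, 0, 0, 0]
    - [30, -25, 0, 0, 0, 0]

```text
t: 1.57
eef_pos: [0.4195, 0.5195, 0.4046]
ee_rot: [3.141, -0.0, -0.384]
force: [1.2, 0.8, -0.2]
width: 0.0876
```

Emit:
move_arm:
  deltas:
    - [13, -25, -3, 0, 2, 0.8]
    - [13, -25, -3, 0, 2, 0.8]
    - [13, -25, -3, 0, 2, 0.8]
    - [13, -25, -3, 0, 2, 0.8]
    - [13, -25, -3, 0, 2, 0.8]

```text
t: 1.98
eef_pos: [0.4839, 0.3943, 0.3898]
ee_rot: [3.082, 0.165, -0.319]
force: [0.9, -0.0, 0.2]
width: 0.0877
```

Emit:
move_arm:
  deltas:
    - [13, -25, -3, 0, 2, 0.8]
    - [13, -25, -3, 0, 2, 0.8]
    - [13, -25, -3, 0, 2, 0.8]
    - [13, -25, -3, 0, 2, 0.8]
    - [13, -25, -3, 0, 2, 0.8]

```text
t: 2.4
eef_pos: [0.5489, 0.2693, 0.3748]
ee_rot: [3.03, 0.332, -0.262]
force: [0.4, 0.2, 0.0]
width: 0.0876
```

Emit:
move_arm:
  deltas:
    - [13, -20, -3, 0, 2, 0.8]
    - [13, -20, -3, 0, 2, 0.8]
    - [13, -20, -3, 0, 2, 0.8]
    - [13, -20, -3, 0, 2, 0.8]
    - [0, 0, 0, 0, 0, 0]

```text
t: 2.82
eef_pos: [0.6022, 0.1873, 0.3609]
ee_rot: [2.99, 0.47, -0.225]
force: [-0.6, 0.4, -1.3]
width: 0.0874
```

```bash
python3 - <<'E'
from h import *
s=arm.get_state();print(s['eef_pos'],s['ee_rot'])
K,T=camT('wrist'); im=arm.grab_frame('wrist'); np.savez('w1.npz',im=im,K=K,T=T)
for t in ('seat','stand','grip'):
    for r in arm.spot_point(t,'wrist')[:2]: print(t,r['xy'],r['score'],atz(K,T,r['xy'],.115 if t=='seat' else 0 if t=='stand' else .078))
save(cv2.resize(im,(800,600),interpolation=cv2.INTER_CUBIC),'w1')
E
```

```text
[0.60222559 0.18728587 0.36089454] [ 2.99009151  0.47013494 -0.22463592]
seat [251.6, 213.1] 0.69 [0.46892133 0.19648134 0.115     ]
stand [240.9, 133.9] 0.77 [0.47043368 0.19824553 0.        ]
```

View pics/w1.png

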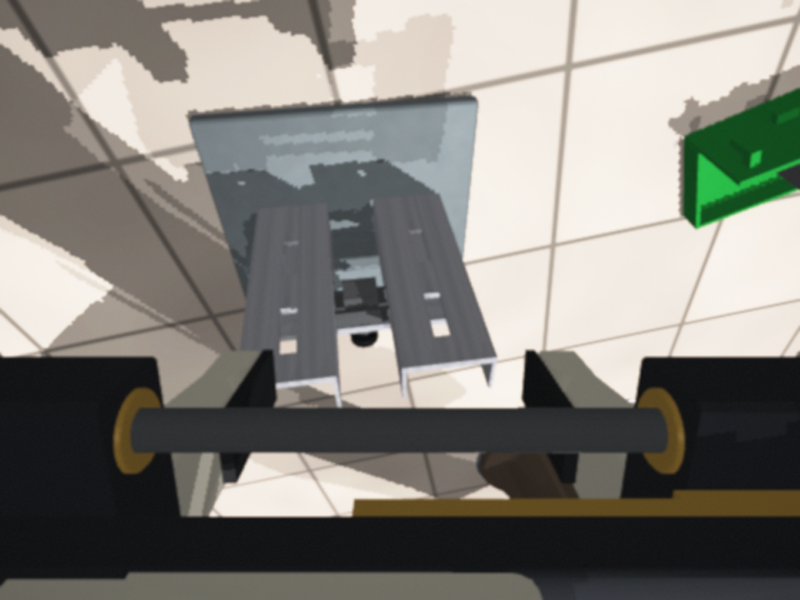

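The slots show as bright patches at about (289,346) and (440,328) in the 800-px view, with fainter ones above them. I'll enlarge that area and put the pixels onto the front-face plane.

```bash
python3 - <<'E'
from h import *
d=np.load('w1.npz');K,T,im=d['K'],d['T'],d['im']
# rectify front face: plane through seat nominal, stand yaw 170 deg; axes: lateral yS, z
seat=np.array([.468,.194,.115]); a=np.radians(170); ex=np.array([np.cos(a),np.sin(a),0]); ey=np.array([-np.sin(a),np.cos(a),0])
px=4 # px per mm
W,H=140,170
src=[];dst=[]
for y,z in((-70,0),(70,0),(70,170),(-70,170)):
    P=seat+ey*y/1000; P[2]=z/1000
    src.append(proj(K,T,P)); dst.append([(y+70)*px,(170-z)*px])
M=cv2.getPerspectiveTransform(np.float32(src),np.float32(dst))
o=cv2.warpPerspective(im,M,(W*px,H*px),flags=cv2.INTER_CUBIC)
o=np.clip(o.astype(float)*1.6,0,255).astype(np.uint8)
for z in range(0,170,10):
    cv2.putText(o,str(z),(0,(170-z)*px),0,.35,(255,0,0)); cv2.line(o,(25,(170-z)*px),(35,(170-z)*px),(255,0,0))
for y in range(-60,70,10): cv2.putText(o,str(y),((y+70)*px,12),0,.35,(255,0,0)); cv2.line(o,((y+70)*px,14),((y+70)*px,22),(255,0,0))
save(o[:600],'rect')
g=o.astype(int).sum(2)
print(o.shape)
for z in (141,137,124,120):
    r=g[(170-z)*px-4:(170-z)*px+4].mean(0); print(z,[(round(i/px-70,1),int(r[i])) for i in range(80,500,4) if 20<abs(i/px-70)<55][::1])
E
```

```text
(680, 560, 3)
141 [(-50.0, 288), (-49.0, 361), (-48.0, 446), (-47.0, 459), (-46.0, 555), (-45.0, 765), (-44.0, 765), (-43.0, 765), (-42.0, 765), (-41.0, 765), (-40.0, 765), (-39.0, 765), (-38.0, 765), (-37.0, 719), (-36.0, 471), (-35.0, 449), (-34.0, 464), (-33.0, 468), (-32.0, 465), (-31.0, 459), (-30.0, 443), (-29.0, 444), (-28.0, 451), (-27.0, 458), (-26.0, 472), (-25.0, 474), (-24.0, 474), (-23.0, 468), (-22.0, 471), (-21.0, 476), (21.0, 452), (22.0, 445), (23.0, 449), (24.0, 450), (25.0, 466), (26.0, 473), (27.0, 476), (28.0, 469), (29.0, 470), (30.0, 474), (31.0, 475), (32.0, 466), (33.0, 490), (34.0, 736), (35.0, 765), (36.0, 765), (37.0, 765), (38.0, 765), (39.0, 765), (40.0, 765), (41.0, 765), (42.0, 765), (43.0, 643), (44.0, 456), (45.0, 448), (46.0, 458), (47.0, 466), (48.0, 468), (49.0, 465), (50.0, 454), (51.0, 448), (52.0, 446), (53.0, 454), (54.0, 462)]
137 [(-50.0, 474), (-49.0, 471), (-48.0, 467), (-47.0, 458), (-46.0, 556), (-45.0, 763), (-44.0, 765), (-43.0, 765), (-42.0, 765), (-41.0, 765), (-40.0, 765), (-39.0, 765), (-38.0, 765), (-37.0, 667), (-36.0, 462), (-35
[... 1681 characters left out ...]
 458), (-38.0, 460), (-37.0, 455), (-36.0, 449), (-35.0, 459), (-34.0, 467), (-33.0, 470), (-32.0, 468), (-31.0, 459), (-30.0, 448), (-29.0, 442), (-28.0, 452), (-27.0, 460), (-26.0, 474), (-25.0, 474), (-24.0, 475), (-23.0, 467), (-22.0, 470), (-21.0, 475), (21.0, 453), (22.0, 445), (23.0, 447), (24.0, 455), (25.0, 463), (26.0, 470), (27.0, 477), (28.0, 474), (29.0, 469), (30.0, 469), (31.0, 475), (32.0, 472), (33.0, 463), (34.0, 461), (35.0, 469), (36.0, 466), (37.0, 468), (38.0, 466), (39.0, 468), (40.0, 468), (41.0, 463), (42.0, 450), (43.0, 421), (44.0, 434), (45.0, 451), (46.0, 462), (47.0, 469), (48.0, 473), (49.0, 467), (50.0, 453), (51.0, 446), (52.0, 447), (53.0, 452), (54.0, 463)]
```

View pics/rect.png

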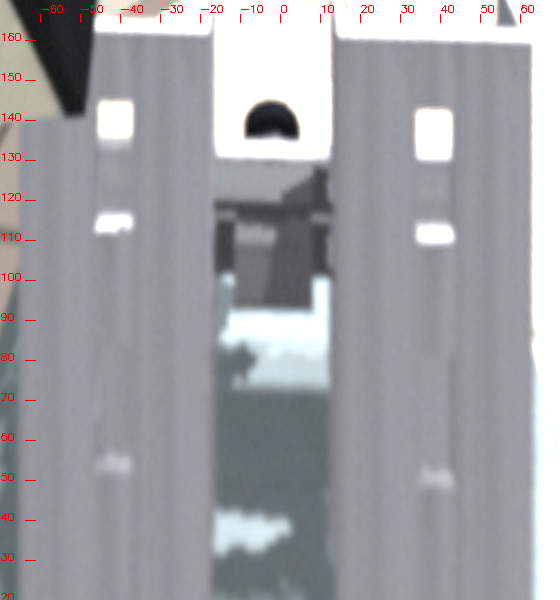

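```bash
python3 - <<'E'
from h import *
from scipy.optimize import least_squares
d=np.load('w1.npz');K,T,im=d['K'],d['T'],d['im']
def pt(s,yaw,y,z):
    a=np.radians(yaw); return np.array([s[0]-np.sin(a)*y/1000,s[1]+np.cos(a)*y/1000,z/1000])
s0=[.468,.194]
obs=[(-45.9,145),(-36.9,145),(-45.9,112),(-36.9,112.3),(33.7,143),(43.3,142.8),(33.7,109.8),(43.3,109.5)]
uv=[proj(K,T,pt(s0,170,*o)) for o in obs]
mod=[(-44.5,147),(-35.5,147),(-44.5,115),(-35.5,115),(35.5,147),(44.5,147),(35.5,115),(44.5,115)]
for dz in (-3,0,3,None):
    f=lambda p:np.concatenate([proj(K,T,pt(p[:2],p[2],y,z+(p[3] if dz is None else dz)))-u for (y,z),u in zip(mod,uv)])
    r=least_squares(f,[.468,.194,171,0],x_scale=[.01,.01,1,1]); print(dz,r.x.round(4),np.sqrt(np.mean(r.fun**2)).round(2))
print(proj(K,T,[.47,.19,.115]),K[0,0])
E
```

```text
-3 [  0.4688   0.1956 171.7509   0.    ] 0.42
0 [  0.4719   0.1952 171.7197   0.    ] 0.84
3 [  0.4749   0.1947 171.6851   0.    ] 1.47
None [  0.4685   0.1957 171.7544  -3.3524] 0.41
[259.33583215 210.49592147] 342.8203969010826
```

Emit:
move_arm:
  deltas:
    - [0, -25, 10, 0, -5, 0]
    - [0, -30, 10, 0, -5, 0]
    - [0, -30, 5, 0, -5, 0]
    - [0, -30, 0, 0, -5, 0.4]
    - [-5, -30, 0, 0, -5, 1]

```text
t: 3.43
eef_pos: [0.5954, 0.0456, 0.3891]
ee_rot: [3.086, 0.032, -0.17]
force: [0.5, -0.2, -0.2]
width: 0.088
```

Emit:
move_arm:
  deltas:
    - [-5, -30, 0, 0, -2, 1]
    - [-5, -30, 0, 0, 0, 1]
    - [-5, -30, 0, 0, 0, 1]
    - [0, -20, 0, 0, 0, 0.5]
    - [0, -10, 0, 0, 0, 0]

```text
t: 3.85
eef_pos: [0.5796, -0.0755, 0.3888]
ee_rot: [3.091, 0.003, -0.111]
force: [-0.4, -0.4, 0.3]
width: 0.0874
```

```bash
python3 - <<'E'
from h import *
s=arm.get_state();print(s['eef_pos'],np.degrees(s['ee_rot']))
K,T=camT('wrist'); im=arm.grab_frame('wrist'); np.savez('w2.npz',im=im,K=K,T=T)
for t,z in (('grip',.078),('claws',.05)):
    for r in arm.spot_point(t,'wrist')[:2]: print(t,r['xy'],r['score'],atz(K,T,r['xy'],z))
save(cv2.resize(im,(800,600),interpolation=cv2.INTER_CUBIC),'w2')
E
```

```text
[ 0.57956485 -0.07547025  0.38877001] [ 1.77088464e+02  1.56596948e-01 -6.35738508e+00]
grip [310.6, 316.6] 0.97 [ 0.44927338 -0.10850778  0.078     ]
grip [340.5, 196.6] 0.94 [ 0.56838014 -0.14532509  0.078     ]
claws [333.6, 212.9] 0.9 [ 0.54408432 -0.14333465  0.05      ]
claws [302.6, 283.8] 0.86 [ 0.47020449 -0.10576803  0.05      ]
```

View pics/w2.png

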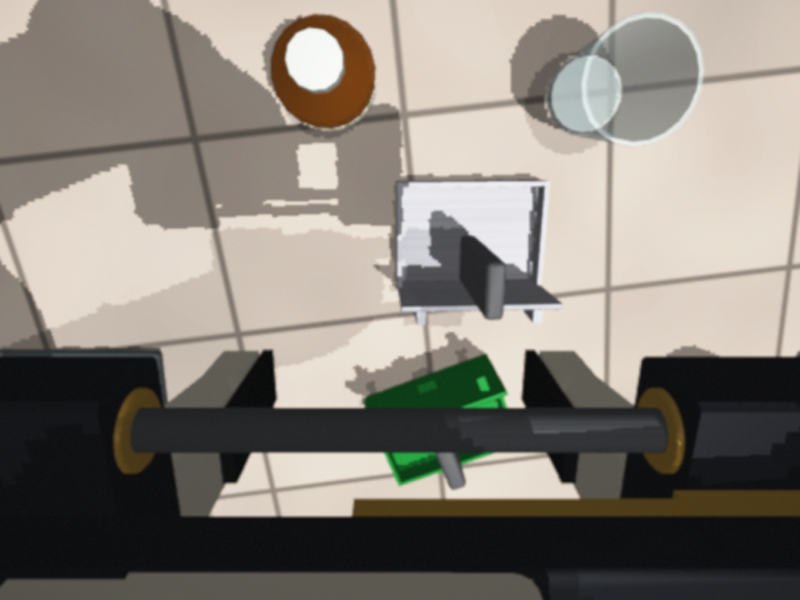

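View: the grey caddy is at (480,245) with its claws down-image toward the robot, and green is below it, bottle and beaker above it. I'll compute the caddy yaw from its edges and the move to stand straight above it.

```bash
python3 - <<'E'
from h import *
d=np.load('w2.npz');K,T=d['K'],d['T']
k=.7
for a,b,z in(((400,308),(560,302),.066),((398,182),(548,182),.02)):
    A,B=[atz(K,T,np.array(p)*k,z) for p in(a,b)]; v=B-A; print(A,B,np.linalg.norm(v),np.degrees(np.arctan2(v[0],-v[1])))
for p in ((486,265),(503,265),(486,318),(503,318)): print(atz(K,T,np.array(p)*k,.097))
s=arm.get_state(); Rc=R.from_euler('xyz',s['ee_rot'])
for yaw in (-5,-6.7): print(np.degrees((R.from_euler('xyz',[180,0,yaw],degrees=True)*Rc.inv()).as_rotvec()))
E
```

```text
[ 0.55350481 -0.09025772  0.066     ] [ 0.5441242 -0.1957253  0.066    ] 0.10588393589228434 -5.082689135632214
[ 0.62993581 -0.09981769  0.02      ] [ 0.61779794 -0.20528898  0.02      ] 0.10616742633130109 -6.564850117270247
[ 0.58362196 -0.14168875  0.097     ]
[ 0.5824049  -0.15150871  0.097     ]
[ 0.55128819 -0.13978036  0.097     ]
[ 0.54996848 -0.14992554  0.097     ]
[ 2.88097871 -0.49195821  1.41043452]
[ 2.87329409 -0.53462975 -0.28919685]
```

Emit:
move_arm:
  deltas:
    - [-3, -18, -5, 0.7, -0.1, 0.1]
    - [-3, -18, -10, 0.7, -0.1, 0.1]
    - [-3, -18, -10, 0.7, -0.1, 0.2]
    - [-3, -16.5, -15, 0.8, -0.2, 0.2]
    - [0, 0, -15, 0, 0, 0]
  claw: 110

```text
t: 4.42
eef_pos: [0.5684, -0.1454, 0.3326]
ee_rot: [-3.141, -0.0, -0.101]
force: [-0.5, 0.1, 0.1]
width: 0.0597
```

```bash
python3 - <<'E'
from h import *
s=arm.get_state();print(s['eef_pos'],np.degrees(s['ee_rot']),s['width'],s['force'])
K,T=camT('wrist'); im=arm.grab_frame('wrist')
for t,z in (('grip',.078),('claws',.05)):
    for r in arm.spot_point(t,'wrist')[:2]: print(t,r['xy'],r['score'],atz(K,T,r['xy'],z))
save(im,'w3')
E
```

```text
[ 0.56844448 -0.14535485  0.33259618] [-1.79949602e+02 -1.57234114e-03 -5.77431559e+00] 0.059687806602381446 [-0.47931246  0.12578211  0.07245303]
grip [279.9, 214.8] 0.89 [ 0.56847427 -0.14599592  0.078     ]
grip [248.0, 352.7] 0.77 [ 0.45296658 -0.10817415  0.078     ]
claws [280.8, 231.5] 0.61 [ 0.54490874 -0.1444348   0.05      ]
claws [245.0, 314.5] 0.58 [ 0.47025713 -0.10525932  0.05      ]
```

View pics/w3.png

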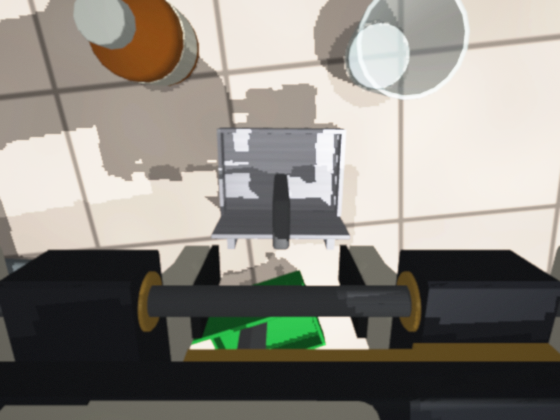

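The jaws are aligned with the grey handle at (280,215), so I'll descend and grip.

Emit:
move_arm:
  deltas:
    - [-1, 0, -20, 0, 0, 0]
    - [0, 0, -20, 0, 0, 0]
    - [0, 0, -20, 0, 0, 0]
    - [0, 0, -16, 0, 0, 0]
    - [0, 0, -10, 0, 0, 0]

```text
t: 4.98
eef_pos: [0.5678, -0.1435, 0.2461]
ee_rot: [3.141, 0.002, -0.099]
force: [-0.3, -0.5, 0.3]
width: 0.0499
```

Emit:
move_arm:
  deltas:
    - [0, 0, 0, 0, 0, 0]
    - [0, 0, 0, 0, 0, 0]
    - [0, 0, 0, 0, 0, 0]
    - [0, 0, 0, 0, 0, 0]
    - [0, 0, 0, 0, 0, 0]
  claw: 255
  squeeze: 40

```text
t: 5.4
eef_pos: [0.5678, -0.1448, 0.2478]
ee_rot: [-3.142, -0.001, -0.101]
force: [-0.6, 0.6, -0.5]
width: 0.0219
```

Emit:
move_arm:
  deltas:
    - [0, 0, 0, 0, 0, 0]
    - [0, 0, 0, 0, 0, 0]
    - [0, 0, 0, 0, 0, 0]
    - [0, 0, 0, 0, 0, 0]
    - [0, 0, 5, 0, 0, 0]

```text
t: 5.82
eef_pos: [0.5668, -0.1449, 0.2508]
ee_rot: [-3.142, 0.003, -0.101]
force: [-0.4, -0.3, -4.7]
width: 0.0117
```

```bash
python3 - <<'E'
from h import *
s=arm.get_state();print(s['eef_pos'],np.degrees(s['ee_rot']),s['width'],s['force'],s['moment'])
E
```

```text
[ 0.56677793 -0.14491241  0.25082915] [-179.99596093    0.18414223   -5.80747357] 0.011675461286300343 [-0.35165372 -0.30985066 -4.6935309 ] [-0.01292356  0.0522626  -0.04696261]
```

Gripped (11.7 mm). Lift and carry it toward the stand.

Emit:
move_arm:
  deltas:
    - [0, 0, 12, 0, 0, 0]
    - [0, 0, 18, 0, 0, 0]
    - [0, 0, 22, 0, 0, 0]
    - [0, 10, 22, 0, 0, 0]
    - [0, 18, 14, 0, 0, 0]

```text
t: 6.23
eef_pos: [0.5672, -0.1176, 0.3411]
ee_rot: [3.141, 0.001, -0.102]
force: [1.8, 0.0, -3.7]
width: 0.0116
```

Emit:
move_arm:
  deltas:
    - [0, 25, 6, 0, 0, 0]
    - [0, 28, 0, 0, 0, 0]
    - [0, 30, 0, 0, 0, -0.5]
    - [0, 30, 0, 0, 0, -0.5]
    - [0, 30, 0, 0, 0, -0.5]

```text
t: 6.65
eef_pos: [0.5666, 0.0273, 0.3451]
ee_rot: [3.141, 0.003, -0.128]
force: [0.6, 0.4, -3.6]
width: 0.0116
```

Emit:
move_arm:
  deltas:
    - [0, 30, 0, 0, 0, -0.5]
    - [-2, 30, 0, 0, 0, -0.5]
    - [-3, 28, 0, 0, 0, 0]
    - [-3, 25, 0, 0, 0, 0]
    - [-3, 18, 0, 0, 0, 0]

```text
t: 7.07
eef_pos: [0.5557, 0.1591, 0.3449]
ee_rot: [3.141, 0.003, -0.144]
force: [0.3, -0.3, -4.6]
width: 0.0118
```

Emit:
move_arm:
  deltas:
    - [0, 14, 0, 0, 0, 0]
    - [0, 9, 0, 0, 0, 0]
    - [0, 3, 0, 0, 0, 0]
    - [0, 0, 0, 0, 0, 0]
    - [0, 0, 0, 0, 0, 0]

```text
t: 7.48
eef_pos: [0.5564, 0.1824, 0.3454]
ee_rot: [3.141, 0.002, -0.145]
force: [0.4, 0.3, -4.9]
width: 0.0117
```

```bash
python3 - <<'E'
from h import *
s=arm.get_state();print(s['eef_pos'],np.degrees(s['ee_rot']),s['width'],s['force'],s['moment'])
K,T=camT('wrist'); im=arm.grab_frame('wrist'); np.savez('w4.npz',im=im,K=K,T=T)
for t in ('claws','seat','grip'):
  for r in arm.spot_point(t,'wrist')[:2]: print(t,r['xy'],r['score'])
K2,T2=camT('scene'); im2=arm.grab_frame('scene')
for t in ('claws','seat','grip'):
  for r in arm.spot_point(t,'scene')[:2]: print(t,r['xy'],r['score'])
c=cv2.resize(im2[150:290,300:487],(560,420),interpolation=cv2.INTER_CUBIC)
save(np.hstack([cv2.resize(im[:, :],(400,300)),cv2.resize(c,(400,300))]),'w4')
E
```

```text
[0.55641297 0.18243119 0.34540487] [ 1.79959788e+02  1.13023647e-01 -8.30140460e+00] 0.011726837902438796 [ 0.3603561   0.25922985 -4.9478894 ] [-0.08745162  0.0337414  -0.02776983]
seat [275.4, 340.2] 0.71
grip [277.2, 267.4] 0.63
claws [284.0, 199.6] 0.81
grip [289.1, 185.5] 0.89
grip [395.6, 236.9] 0.76
```

View pics/w4.png

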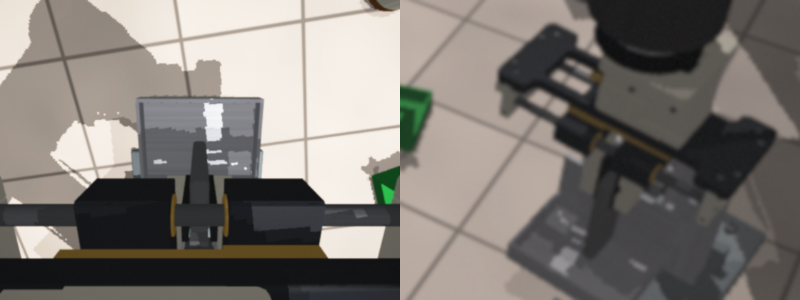

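The picture shows the caddy level and symmetric in the jaws, and it is laterally within 0.5 mm of the slot estimate. I'll lower to entry height and advance.

Emit:
move_arm:
  deltas:
    - [-10, 1.5, -6, 0, 0, 0]
    - [-12, 1.7, -6, 0, 0, 0]
    - [-12, 1.7, -5, 0, 0, 0]
    - [-8, 1.2, 0, 0, 0, 0]
    - [-3, 0.4, 0, 0, 0, 0]

```text
t: 8.3
eef_pos: [0.5104, 0.1895, 0.3287]
ee_rot: [3.141, 0.002, -0.144]
force: [-0.4, -0.9, -4.1]
width: 0.0115
```

Emit:
move_arm:
  deltas:
    - [-2, 0.3, 0, 0, 0, 0]
    - [-2, 0.3, 0, 0, 0, 0]
    - [-2, 0.3, 0, 0, 0, 0]
    - [-2, 0.3, 0, 0, 0, 0]
    - [-2, 0.3, 0, 0, 0, 0]

```text
t: 8.72
eef_pos: [0.5015, 0.1911, 0.3287]
ee_rot: [3.142, 0.001, -0.145]
force: [-0.1, -0.8, -3.4]
width: 0.0118
```

```bash
cat > st.py <<'E'
from h import *
s=arm.get_state();a=np.radians(171.7);ex=np.array([np.cos(a),np.sin(a)]);ey=np.array([-ex[1],ex[0]])
d=(s['eef_pos'][:2]-[.4695,.1955]);F=s['force']
print('t',s['t'],'claws short',1000*(d@ex)+22,'lat',1000*d@ey,'claws z',1000*s['eef_pos'][2]-196.5,'rot',np.degrees(s['ee_rot']).round(2))
print('F along',F[:2]@ex,'lat',F[:2]@ey,'z',F[2],'M',s['moment'].round(2),s['width'])
E
python3 st.py
```

```text
t 8.7167 claws short -10.269337459782612 lat -0.29261456391713103 claws z 132.2345211214032 rot [ 1.80e+02  7.00e-02 -8.28e+00]
F along -0.03656285658045138 lat 0.835594032482681 z -3.4442901157410835 M [-0.01 -0.03 -0.05] 0.01175296959110488
```

Emit:
move_arm:
  deltas:
    - [-1, 0.1, 0, 0, 0, 0]
    - [-1, 0.1, 0, 0, 0, 0]
    - [-1, 0.1, 0, 0, 0, 0]
    - [-1, 0.2, 0, 0, 0, 0]
    - [0, 0, 0, 0, 0, 0]

```text
t: 9.13
eef_pos: [0.4972, 0.1916, 0.3287]
ee_rot: [3.141, 0.001, -0.144]
force: [0.7, -0.5, -3.5]
width: 0.0118
```

```bash
python3 st.py
```

```text
t 9.1333 claws short -6.0180548243153815 lat -0.1620973213025246 claws z 132.1538437169658 rot [ 1.7999e+02  8.0000e-02 -8.2700e+00]
F along -0.7324817458595385 lat 0.40903467729295706 z -3.5155638819333053 M [-0.02  0.04  0.03] 0.011768433695651163
```

Emit:
move_arm:
  deltas:
    - [-1, 0.1, 0, 0, 0, 0]
    - [-1, 0.1, 0, 0, 0, 0]
    - [-1, 0.2, 0, 0, 0, 0]
    - [-0.5, 0.1, 0, 0, 0, 0]
    - [0, 0, 0, 0, 0, 0]

```text
t: 9.55
eef_pos: [0.4938, 0.1921, 0.3287]
ee_rot: [3.141, 0.001, -0.144]
force: [0.6, 1.1, -4.1]
width: 0.012
```

```bash
python3 st.py
```

```text
t 9.55 claws short -2.509011945475443 lat -0.17495748948133166 claws z 132.171076475377 rot [ 1.7999e+02  8.0000e-02 -8.2600e+00]
F along -0.40308850874288543 lat -1.2092240719067227 z -4.076618868352059 M [0.01 0.05 0.01] 0.01195460767075659
```

Claws are in the slots with no contact force. I'll keep advancing slowly until the back plate touches the face.

Emit:
move_arm:
  deltas:
    - [-0.5, 0.1, 0, 0, 0, 0]
    - [-0.5, 0.1, 0, 0, 0, 0]
    - [-0.5, 0.1, 0, 0, 0, 0]
    - [-0.5, 0, 0, 0, 0, 0]
    - [0, 0, 0, 0, 0, 0]

```text
t: 9.97
eef_pos: [0.4922, 0.1925, 0.3288]
ee_rot: [-3.141, 0.0, -0.144]
force: [3.1, -1.3, -5.2]
width: 0.012
```

```bash
python3 st.py
```

```text
t 9.9667 claws short -0.884707554536476 lat -0.2795758388426376 claws z 132.32123680798924 rot [-1.7999e+02  2.0000e-02 -8.2500e+00]
F along -3.2392410407045933 lat 0.79602173039076 z -5.234208397999411 M [-0.23 -1.29  0.16] 0.012023468025815887
```

The plate touches the face (-3 N). I'll back off about 0.8 mm and lower toward the catch.

Emit:
move_arm:
  deltas:
    - [0.8, -0.1, 0, 0, 0, 0]
    - [0, 0, -1, 0, 0, 0]
    - [0, 0, -1, 0, 0, 0]
    - [0, 0, -1, 0, 0, 0]
    - [0, 0, 0, 0, 0, 0]

```text
t: 10.38
eef_pos: [0.4931, 0.1924, 0.3261]
ee_rot: [-3.141, 0.0, -0.144]
force: [2.8, 0.1, -1.0]
width: 0.0119
```

```bash
python3 st.py
```

```text
t 10.3833 claws short -1.8086838817973536 lat -0.3890647623093283 claws z 129.59106235152177 rot [-1.7997e+02  1.0000e-02 -8.2600e+00]
F along -2.7798428166010383 lat -0.5101880407810573 z -0.9916163267541362 M [-0.27 -1.07  0.01] 0.011850505310684694
```

Emit:
move_arm:
  deltas:
    - [0, 0, -1, 0, 0, 0]
    - [0, 0, -1, 0, 0, 0]
    - [0, 0, -1, 0, 0, 0]
    - [0, 0, -1, 0, 0, 0]
    - [0, 0, 0, 0, 0, 0]

```text
t: 10.8
eef_pos: [0.493, 0.1925, 0.3219]
ee_rot: [-3.141, 0.0, -0.144]
force: [3.9, 0.3, 1.7]
width: 0.0121
```

```bash
python3 st.py
```

```text
t 10.8 claws short -1.7063141309203367 lat -0.4521011643887629 claws z 125.42297015846526 rot [-1.7996e+02  2.0000e-02 -8.2700e+00]
F along -3.7934797602637866 lat -0.8649596351672696 z 1.7381801194451039 M [ 0.   -1.53 -0.04] 0.012072833879191548
```

Emit:
move_arm:
  deltas:
    - [0.3, 0, -1, 0, 0, 0]
    - [0, 0, -1, 0, 0, 0]
    - [0, 0, -1, 0, 0, 0]
    - [0, 0, 0, 0, 0, 0]
    - [0, 0, 0, 0, 0, 0]

```text
t: 11.22
eef_pos: [0.4929, 0.1924, 0.3181]
ee_rot: [3.141, 0.002, -0.145]
force: [6.9, 1.0, -2.2]
width: 0.0118
```

```bash
python3 st.py
```

```text
t 11.2167 claws short -1.6134387190804311 lat -0.2784663769460999 claws z 121.56272315622931 rot [ 1.7999e+02  1.1000e-01 -8.2900e+00]
F along -6.712812702014143 lat -2.021507901866691 z -2.181577162671491 M [ 0.3  -2.11 -0.02] 0.01177710055774736
```

Emit:
move_arm:
  deltas:
    - [0, 0, -1, 0, 0, 0]
    - [0, 0, -1, 0, 0, 0]
    - [0, 0, -1, 0, 0, 0]
    - [0, 0, 0, 0, 0, 0]
    - [0, 0, 0, 0, 0, 0]

```text
t: 11.63
eef_pos: [0.4928, 0.1922, 0.3149]
ee_rot: [3.141, 0.002, -0.145]
force: [6.0, -0.0, -2.4]
width: 0.0116
```

```bash
python3 st.py
```

```text
t 11.6333 claws short -1.523598740269275 lat -0.06859505651622624 claws z 118.39232534761555 rot [ 1.7995e+02  1.3000e-01 -8.2800e+00]
F along -5.965636514338644 lat -0.8544154828902207 z -2.355630704115603 M [-0.09 -2.12 -0.01] 0.01161488561448912
```

Emit:
move_arm:
  deltas:
    - [0, 0, -1, 0, 0, 0]
    - [0, 0, -1, 0, 0, 0]
    - [0, 0, 0, 0, 0, 0]
    - [0, 0, 0, 0, 0, 0]
    - [0, 0, 0, 0, 0, 0]

```text
t: 12.05
eef_pos: [0.4927, 0.1922, 0.3131]
ee_rot: [3.141, 0.002, -0.145]
force: [5.1, -0.6, -4.9]
width: 0.0118
```

```bash
python3 st.py
```

```text
t 12.05 claws short -1.4780268068050155 lat -0.052602215297274234 claws z 116.61295632925828 rot [ 1.7995e+02  1.3000e-01 -8.2800e+00]
F along -5.113124001633035 lat -0.1851553355313544 z -4.888248674223265 M [-0.28 -2.06 -0.04] 0.01181335935660303
```

Emit:
move_arm:
  deltas:
    - [0, 0, -1, 0, 0, 0]
    - [0, 0, 0, 0, 0, 0]
    - [0, 0, -1, 0, 0, 0]
    - [0, 0, 0, 0, 0, 0]
    - [0, 0, 0, 0, 0, 0]

```text
t: 12.47
eef_pos: [0.4926, 0.1921, 0.3113]
ee_rot: [3.141, 0.002, -0.144]
force: [2.2, -0.8, -4.0]
width: 0.0114
```

```bash
python3 st.py
```

```text
t 12.4667 claws short -1.3618368696157184 lat -0.02214508822516104 claws z 114.79969268630907 rot [ 1.7995e+02  1.3000e-01 -8.2700e+00]
F along -2.272239787009646 lat 0.5076769782548153 z -4.024983471953145 M [-0.2  -0.97  0.14] 0.011415073200088022
```

Emit:
move_arm:
  deltas:
    - [0, 0, -1, 0, 0, 0]
    - [0, 0, 0, 0, 0, 0]
    - [0, 0, -1, 0, 0, 0]
    - [0, 0, 0, 0, 0, 0]
    - [0, 0, 0, 0, 0, 0]

```text
t: 12.88
eef_pos: [0.4928, 0.1922, 0.3101]
ee_rot: [3.141, 0.002, -0.144]
force: [-1.8, -1.1, 3.5]
width: 0.0115
```

```bash
python3 st.py
```

```text
t 12.8833 claws short -1.5591475823667267 lat -0.07998686865992964 claws z 113.56530471980972 rot [ 1.7998e+02  9.0000e-02 -8.2700e+00]
F along 1.5990765345236753 lat 1.3687793986776802 z 3.4827410497691136 M [-0.54  0.73  0.04] 0.011509221789184183
```

Emit:
move_arm:
  deltas:
    - [0, 0, -0.5, 0, 0, 0]
    - [0, 0, 0, 0, 0, 0]
    - [0, 0, -0.5, 0, 0, 0]
    - [0, 0, 0, 0, 0, 0]
    - [0, 0, 0, 0, 0, 0]

```text
t: 13.3
eef_pos: [0.4929, 0.1922, 0.3099]
ee_rot: [3.141, 0.001, -0.144]
force: [-4.1, -1.6, 10.9]
width: 0.0117
```

```bash
python3 st.py
```

```text
t 13.3 claws short -1.6514381945529948 lat -0.12233010426834556 claws z 113.39507685565155 rot [ 1.7999e+02  5.0000e-02 -8.2500e+00]
F along 3.78783344800813 lat 2.120049062022743 z 10.87032053224227 M [-0.71  1.9   0.1 ] 0.01167776261542909
```

It bottomed out stiffly at 113.4 mm, which matches the seat estimate, with about 15 N of push. I'll test with a gentle upward pull that the catch holds.

Emit:
move_arm:
  deltas:
    - [0.3, 0, 0.5, 0, 0, 0]
    - [0, 0, 0.5, 0, 0, 0]
    - [0, 0, 0.5, 0, 0, 0]
    - [0, 0, 0, 0, 0, 0]
    - [0, 0, 0, 0, 0, 0]

```text
t: 13.72
eef_pos: [0.4931, 0.1922, 0.3101]
ee_rot: [3.141, 0.002, -0.144]
force: [-3.1, -0.6, 2.2]
width: 0.012
```

```bash
python3 st.py
```

```text
t 13.7167 claws short -1.8003142268663552 lat -0.14474651182179463 claws z 113.57580568892581 rot [ 1.7997e+02  1.1000e-01 -8.2700e+00]
F along 2.9443725013376207 lat 1.0184680259216912 z 2.2175531831000983 M [-0.39  1.29  0.07] 0.011965807033509822
```

Emit:
move_arm:
  deltas:
    - [0, 0, 0.5, 0, 0, 0]
    - [0, 0, 0, 0, 0, 0]
    - [0, 0, 0.5, 0, 0, 0]
    - [0, 0, 0, 0, 0, 0]
    - [0, 0, 0, 0, 0, 0]

```text
t: 14.13
eef_pos: [0.4933, 0.1924, 0.3109]
ee_rot: [3.141, 0.002, -0.144]
force: [-0.4, 0.6, -4.3]
width: 0.0119
```

```bash
python3 st.py
```

```text
t 14.1333 claws short -2.0238717207252925 lat -0.33223938231139766 claws z 114.36095307442815 rot [ 1.7998e+02  9.0000e-02 -8.2800e+00]
F along 0.4883972815346047 lat -0.5290207619466917 z -4.288816489764751 M [-0.02  0.04  0.03] 0.011945818984215083
```

Emit:
move_arm:
  deltas:
    - [0, 0, 0.5, 0, 0, 0]
    - [0, 0, 0.5, 0, 0, 0]
    - [0, 0, 0, 0, 0, 0]
    - [0, 0, 0, 0, 0, 0]
    - [0, 0, 0, 0, 0, 0]

```text
t: 14.55
eef_pos: [0.4933, 0.1923, 0.3121]
ee_rot: [3.141, 0.001, -0.144]
force: [-0.5, -0.4, -4.7]
width: 0.0116
```

```bash
python3 st.py
```

```text
t 14.55 claws short -1.9678305060769716 lat -0.2638928799468207 claws z 115.60667656254998 rot [ 1.7999e+02  8.0000e-02 -8.2700e+00]
F along 0.4399912335637233 lat 0.44511179260762085 z -4.689904096727934 M [-0.08 -0.04  0.01] 0.011563492675781679
```

Emit:
move_arm:
  deltas:
    - [0, 0, 0.5, 0, 0, 0]
    - [0, 0, 0.5, 0, 0, 0]
    - [0, 0, 0, 0, 0, 0]
    - [0, 0, 0, 0, 0, 0]
    - [0, 0, 0, 0, 0, 0]

```text
t: 14.97
eef_pos: [0.4931, 0.1923, 0.3124]
ee_rot: [3.141, 0.002, -0.145]
force: [1.0, 1.8, -17.6]
width: 0.0121
```

```bash
python3 st.py
```

```text
t 14.9667 claws short -1.8001529507597205 lat -0.22298420288667606 claws z 115.93045185850247 rot [ 1.7997e+02  1.3000e-01 -8.2900e+00]
F along -0.7478787853096084 lat -1.9346139066980852 z -17.61729177688583 M [ 0.43 -1.17  0.02] 0.012060338551311535
```

The catch holds: the pull rose to 17 N after 2.4 mm of free lift. I'll lower back home with a light press, then release.

Emit:
move_arm:
  deltas:
    - [0, 0, -1, 0, 0, 0]
    - [0, 0, -1, 0, 0, 0]
    - [0, 0, -1, 0, 0, 0]
    - [0, 0, -0.4, 0, 0, 0]
    - [0, 0, 0, 0, 0, 0]

```text
t: 15.38
eef_pos: [0.4934, 0.1924, 0.3103]
ee_rot: [-3.141, 0.001, -0.144]
force: [0.4, 0.8, -3.8]
width: 0.012
```

```bash
python3 st.py
```

```text
t 15.3833 claws short -2.1487285746626164 lat -0.3560808449903749 claws z 113.79191707085653 rot [-1.7998e+02  4.0000e-02 -8.2600e+00]
F along -0.3056761994281061 lat -0.8723919971730386 z -3.8189452924144116 M [-0.02 -0.    0.03] 0.01199114437497018
```

Emit:
move_arm:
  deltas:
    - [-0.4, 0, -0.4, 0, 0, 0]
    - [0, 0, -0.4, 0, 0, 0]
    - [0, 0, 0, 0, 0, 0]
    - [0, 0, 0, 0, 0, 0]
    - [0, 0, 0, 0, 0, 0]

```text
t: 15.8
eef_pos: [0.4933, 0.1924, 0.3101]
ee_rot: [-3.141, -0.0, -0.144]
force: [0.9, -1.4, 5.7]
width: 0.0116
```

```bash
python3 st.py
```

```text
t 15.8 claws short -2.017745833950144 lat -0.3892350232710879 claws z 113.55668798539722 rot [-1.7996e+02 -1.0000e-02 -8.2500e+00]
F along -1.1077451959957076 lat 1.2193265718485808 z 5.707419903056113 M [-0.66  0.31  0.06] 0.011649395675876821
```

Emit:
move_arm:
  deltas:
    - [0, 0, 0, 0, 0, 0]
    - [0, 0, 0, 0, 0, 0]
    - [0, 0, 0, 0, 0, 0]
    - [0, 0, 0, 0, 0, 0]
    - [0, 0, 0, 0, 0, 0]
  claw: 130

```text
t: 16.22
eef_pos: [0.4928, 0.1923, 0.3088]
ee_rot: [3.141, 0.002, -0.144]
force: [0.2, 0.2, -0.6]
width: 0.0388
```

Emit:
move_arm:
  deltas:
    - [0, 0, 0, 0, 0, 0]
    - [0, 0, 0, 0, 0, 0]
    - [0, 0, 3, 0, 0, 0]
    - [0, 0, 6, 0, 0, 0]
    - [0, 0, 10, 0, 0, 0]

```text
t: 16.63
eef_pos: [0.4927, 0.1922, 0.3279]
ee_rot: [3.14, 0.002, -0.144]
force: [-0.2, 0.4, -0.7]
width: 0.0431
```

```bash
python3 st.py
```

```text
t 16.6333 claws short -1.4254275500014764 lat -0.049827465091636415 claws z 131.4183044532299 rot [ 1.7993e+02  1.4000e-01 -8.2800e+00]
F along 0.22275577107662553 lat -0.38867444797500367 z -0.6597467562011471 M [ 0.02 -0.01 -0.01] 0.04314077339820475
```

Emit:
move_arm:
  deltas:
    - [0, 0, 18, 0, 0, 0]
    - [0, 0, 22, 0, 0, 0]
    - [10, 0, 22, 0, 0, 0]
    - [25, -5, 10, 0, 0, 0]
    - [30, -8, 0, 0, 0, 0]

```text
t: 17.05
eef_pos: [0.5584, 0.1799, 0.4054]
ee_rot: [-3.137, -0.004, -0.142]
force: [0.3, 1.4, 0.4]
width: 0.0432
```

Emit:
move_arm:
  deltas:
    - [30, -8, 0, 0, 5, 0]
    - [30, -4, 0, 0, 6, 0]
    - [10, 0, 0, 0, 6, 0]
    - [0, 0, 0, 0, 5, 0]
    - [0, 0, 0, 0, 0, 0]

```text
t: 17.47
eef_pos: [0.6295, 0.1668, 0.3984]
ee_rot: [3.081, 0.388, -0.158]
force: [0.1, 0.5, -0.9]
width: 0.0431
```

```bash
python3 st.py; python3 - <<'E'
from h import *
K,T=camT('wrist'); im=arm.grab_frame('wrist')
K2,T2=camT('scene'); im2=arm.grab_frame('scene'); im3=arm.grab_frame('top')
f=cv2.flip(im,-1)
c=cv2.resize(im2[170:290,330:490],(400,300),interpolation=cv2.INTER_CUBIC)
d=cv2.resize(im3[195:300,110:250],(400,300),interpolation=cv2.INTER_CUBIC)
save(np.vstack([np.hstack([cv2.resize(f,(400,300)),c]),np.hstack([d,cv2.resize(im2,(400,300))])]),'fin')
E
```

```text
t 17.4667 claws short -140.48974245958166 lat 5.2925566943403926 claws z 201.9198949081416 rot [176.54  22.21  -9.06]
F along -0.06467784114911755 lat -0.5615365944317728 z -0.9379513047342949 M [-0.05 -1.26 -0.03] 0.0430664589755006
```

View pics/fin.png

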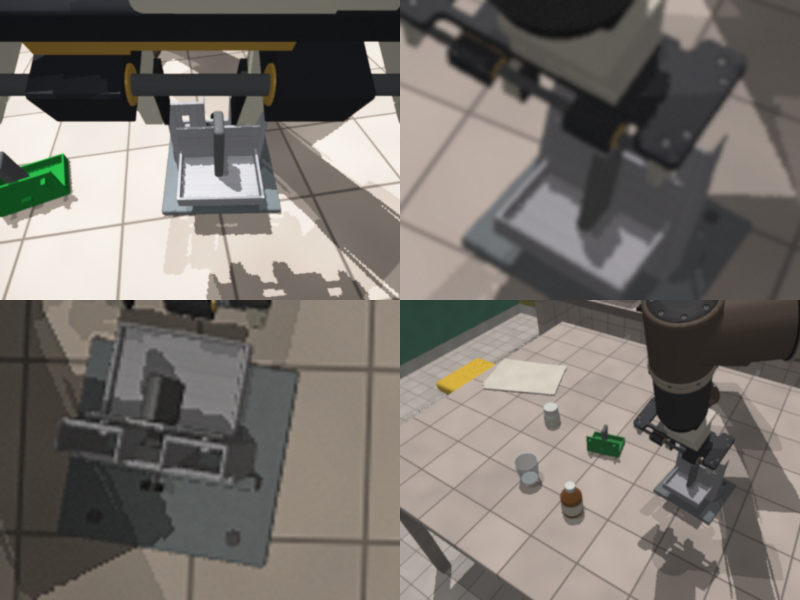

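The caddy hangs level and flat on the uprights, the gripper is clear, and the bottle, jar, beaker and green caddy are undisturbed. I'll retreat slightly and hand in.

Emit:
move_arm:
  deltas:
    - [5, 0, 5, 0, 0, 0]
    - [5, 0, 5, 0, 0, 0]
    - [0, 0, 0, 0, 0, 0]
    - [0, 0, 0, 0, 0, 0]
    - [0, 0, 0, 0, 0, 0]

```text
t: 18.03
eef_pos: [0.6376, 0.1674, 0.4104]
ee_rot: [3.084, 0.38, -0.155]
force: [-0.4, -0.1, -0.0]
width: 0.0431
```

```bash
python3 -c "
from station import arm
print(arm.job_done())"
```

```text
the job is handed in; nothing more can be done
None
```

The grey steel caddy is hanging on the stand's upper slots with the spring catch snapped over it, and the job was handed in at about 18 s. I found the slots with the wrist camera and gripped the handle. The claws entered without striking the web, and I pressed the caddy down until it stopped.

**Checks:**
- **Home:** it stopped stiffly at about 113.4 mm, close to the slot edge I saw in the picture (about 112–113 mm). The most push-down I read was about 15 N.
- **Catch:** after 2.4 mm of free lift, an upward pull rose to about 17 N, so the catch holds. I then lowered it home with about 6 N on the wrist and released it.
- **Last pictures:** the caddy looks level and flat on the uprights, the gripper is clear, and the bottle, jar, beaker and green caddy look undisturbed.

**Disagreed or not checked:**
- **Catch force:** I read only about 6 N of push while the nose was sliding back, below the stated 8–15 N. I read forces only at the end of each move, so the peak may have fallen between readings.
- **Catch view:** the catch is hidden behind the caddy, so I confirmed it by the pull test and not by sight.

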